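# Press a freshly pasted notebook in the small screw press

## Task

The covers of the slim red notebook have just been pasted and must dry flat under pressure. Lay the plywood pressing board flat on the notebook, centred and along it, then slide the two together, straight and fully home against the stop of the press, under the raised platen. Then turn the press's bar clockwise, seen from above, until the screw stops tight with the platen clamping the board, and let go; leave the other things on the desk where they are.

Things in the scene. Friction and masses are not known exactly. Their poses are not given: they have to be found in the camera images.
- press: Small bookbinder's press fixed on the desk: brown wooden bed (x -222 to +107 mm, y +-85 mm, top at z = 20 mm), stop strip, two steel columns (14 mm thick, at x = 0, y = +-66 mm; the work passes between them), dark green iron crossbeam, vertical screw. Origin: on the desk under the screw's axis. +x: the way the work slides in (to the robot's right within 0.12 rad); z up.
- press_stop (a point): Middle of the stop's face at bed level, 82.5 mm from the screw's axis towards +x of the press. The brown wooden stop is 110 mm wide and 24 mm high; a notebook lying against it is centred under the screw.
- crossbeam (a point): Middle of the crossbeam's top, 128 mm above the desk on the screw's axis. The beam spans x = +-18 mm, y = +-84 mm, z = 102 to 128 mm in the press's frame; nuts on it rise to 140 mm.
- press_platen: Iron platen, 76 mm (x) by 104 mm (y), 13 mm thick, faced below with 6 mm of rubber, guided on the columns; origin at the centre of the rubber face. The screw moves it straight up and down: face 79 mm above the desk at press_bar = 0, 1.91 mm lower per rad (12 mm a turn). It starts 10 to 15 mm above the top of a board lying on the notebook.
- press_bar (a joint): Turn of the screw, rad; grows clockwise seen from above, lowering the platen. Starts between 3.6 and 5.8; the platen meets the board at about 11.5, the rubber then gives up to 3 mm with rising force (45 N in all) until the screw's shoulder stops it dead at 13.1. The screw rubs with 0.1 N m (3 N pushing the bar 33 mm from the axis, 6 N when clamping) and stays where it is left, also under load.
- bar_end (a point): Centre of the 16 mm black ball at one end of the horizontal steel bar that turns the screw; equal ball at the other end, both 46 mm from the axis; bar 12 mm thick, hub 28 mm. At press_bar = 0 this ball is on the press's +x side. Bar and balls are 186 mm above the desk at press_bar = 0 and sink with the platen to about 161 mm. Free room all round and above the bar.
- notebook: Slim notebook, dark red covers, black cloth spine on one long side, 165 mm (x) by 74 mm (y), 22 mm thick, about 0.22 kg; origin at the centre of its underside. It lies flat on the bed in front of the platen, long side along the press within 0.08 rad, its centre 126 to 140 mm short of home, up to 10 mm to a side.
- board: Plywood pressing board, 150 mm (x) by 60 mm (y), 15 mm thick, about 0.12 kg, origin at the centre of its underside. It lies flat on the desk left of the press, its long side pointing roughly away from the robot. Grasp it across its 60 mm width, from above. Centred, it leaves 7 mm of the notebook free at either end.
- stapler: Bystander, to be left where it is: black stapler, 32 x 136 x 44 mm; origin under its centre.
- tape_roll: Bystander, to be left where it is: roll of brown packing tape lying flat, 96 mm across, 48 mm high; origin under its centre.
- glue_stick: Bystander, to be left where it is: glue stick with a grey cap, standing, 27 mm across, 90 mm high; origin under its centre.
- mouse: Bystander, to be left where it is: black computer mouse, 104 x 60 x 36 mm; origin under its centre.
- phone: Bystander, to be left where it is: black phone lying face up, 149 x 73 x 8 mm; origin under its centre.

How it is judged:
On the way, in this order (a step that is already met when the one before it is completed fails the run):
1. the pressing board lies flat on the notebook, centred and along it, let go of (x of board in the frame of notebook between -0.018 and 0.018 m and y of board in the frame of notebook between -0.014 and 0.014 m and z of board in the frame of notebook between 0.017 and 0.026 m and angle between the x axis of board and the x axis of notebook, either way round below 0.14 rad and contact force between the fingers and board below 0.2 N), for 0.2 s.
2. the notebook, with the board on it, has been slid straight and fully home against the stop (x of board in the frame of notebook between -0.018 and 0.018 m and y of board in the frame of notebook between -0.014 and 0.014 m and z of board in the frame of notebook between 0.017 and 0.026 m and angle between the x axis of board and the x axis of notebook, either way round below 0.14 rad and x of notebook in the frame of press between -0.006 and 0.006 m and y of notebook in the frame of press between -0.02 and 0.02 m and z of notebook in the frame of press between 0.015 and 0.025 m and angle between the x axis of notebook and the x axis of press, either way round below 0.07 rad), for 0.2 s.
3. the screw has been turned down until the platen clamps the board tight (all of step 2 and contact force between press_platen and board above 30 N), for 0.3 s.
At the end, for the whole second after the job is handed in: Notebook on the bed against the stop (centre within 6 mm of home and 20 mm of the middle, straight within 0.07 rad), board flat on it (within 18 mm along, 14 mm across, 0.14 rad), platen pressing on the board with more than 30 N by itself, all at rest (all of step 3 and linear speed of each of notebook, board below 0.02 m/s); the robot touches nothing.
It fails at once if the stapler is moved by more than 25 mm (distance of stapler from where it was at the start of the episode above 0.025 m).
It fails at once if the tape roll is moved by more than 25 mm (distance of tape_roll from where it was at the start of the episode above 0.025 m).
It fails at once if the glue stick is moved by more than 25 mm (distance of glue_stick from where it was at the start of the episode above 0.025 m).
It fails at once if the mouse is moved by more than 25 mm (distance of mouse from where it was at the start of the episode above 0.025 m).
It fails at once if the phone is moved by more than 25 mm (distance of phone from where it was at the start of the episode above 0.025 m).
It also fails if it takes over 64 s, if anything falls off the work surface, if the arm or the gripper's body presses on something with over 40 N, if the wrist force passes 120 N, or if a joint passes its speed limit or range.

## Robot

A 6-joint arm with a two-finger parallel gripper is mounted at the origin on a cart in front of the work surface, level with it; the furniture and walls round the work are solid. World frame = base frame: x ahead of the robot, y to its left, z up, the work surface at z = 0. Lengths are in m, angles in rad, forces in N, time in s.
With the tool pointing down it reaches from about 0.425 to 0.95 m from the base axis. Payload 3.5 kg.
Tool frame: the origin (TCP) lies between the finger pads; the fingertips stand 22 mm ahead of it and the grasp point (between the pads) lies 3 mm ahead of it (ctrl.nose_length is the z of the fingertips in the tool frame, in m); z points along the fingers, y is the line along which they close (so a half turn about z gives the same grasp; the last joint's range is limited). The gripper opens to 85 mm and grips with 20 to 120 N. Pads are 22 mm wide; open, the fingers measure 114 mm over their backs; the gripper's body (76 mm by 85 mm) begins 54 mm behind the grasp point. The pads swing forward as they close: fully open they stand 13 mm farther back than shut.
Start: joints at [1.077, 0.286, 1.577, -0, 1.279, -0.15], TCP at [0.227, 0.635, 0.253] pointing down, gripper open.
Joint ranges: [-2.77, 2.77], [-0.9, 2.22], [0.21, 2.48], [-1.53, 4.67], [0.24, 2.81], [-2.84, 2.84]. Speed limits (rad/s): [2.79, 2.79, 3.14, 3.14, 3.14, 3.14].

## Interface

Orientations are given as a unit quaternion [x, y, z, w].
In Python, from plant import ctrl gives the robot as it stands. The module is installed in compiled form; this text tells all that it offers.
- The arm moves only by the tool send_rows, never from a script. Its argument "rows" is text: rows parted by semicolons, each of 7 numbers parted by spaces: the turn, a rotation vector about the tool's x, y, z in normalised numbers (1 is 180 degrees), then the shift along the tool's x, y, z in parts of the range, where 1.0 means 500 mm, then the opening, from -1 (shut) to 1 (fully open). A call has 1 to 8 rows; each row is the pose to reach, as a shift and turn from the pose commanded when the call began, along the tool's axes at that moment; what a row does not reach only later rows make up. A row lasts 1/8 s, in which the tool goes at most 62.5 mm and 10.7 degrees, less where a joint would pass 70% of its speed; a pose out of reach is approached as far as the arm can. Shift and turn numbers lie between -1 and 1, and a call with a number outside is refused. A call with a gripper value outside its range is refused whole. The fingers move at their own pace and stop on an object; "grip_force" is the grip in N (left out, the last holds). Time passes only in rows, so rows that repeat a pose let the fingers close. It gives the time, the measured TCP pose, the force, the opening and the grip force at its end, in the units of the state.
- ctrl.get_state(): the state, without advancing time (a new reading comes with each control period).
- ctrl.read_camera(name): name is "scene" or "top" or "wrist"; returns a dict with "color" (480x640x3 uint8, red, green, blue), "fx", "fy", "cx", "cy" (pixels), "extrinsics" (4x4, takes a point from world to camera coordinates). Camera axes: x right, y down, z forward; pixel columns grow to the right and rows downward; lengths in m; the calibration is good to about 2 mm. A picture is of the moment at which its call begins. There is no depth.
- ctrl.sign_off(): hands the job in; it is judged then, once.
Trained networks look in a picture, given as the dict that the camera call returned (one of the last four; its "shot" number tells which), for a name from the list of things; names that differ only in an ending like _2 or _b are one class to them, and where a whole thing is asked for, a point or a joint stands for the part that bears it (a point fixed in the world has none). Each returns a list of dicts, best first, with "p" (0 to 1); they miss things now and then, are a little off and sometimes report something else, mostly with a low value. They report only what shows in the picture. A call takes as long as a camera call.
- ctrl.look_for(picture, target): "position" ([x, y, z] in m, in the coordinates of the camera as it stood for that picture, good to about 4 mm: the middle of the surface that is visible of it).
The state is a dict: "time": time; "qpos": joint angles; "dq": joint speeds; "joint_efforts": joint torques, N m; "eef_pos": TCP position; "tcp_rot": TCP orientation; "contact_force": force on the tool from outside, world axes, zero at the start; "wrist_torque": the same for the moment, N m; "opening": opening from 0.0 (shut) to 1.0 (fully open); "finger_force": force on a finger pad.
Only numpy, scipy, OpenCV 4.12 (cv2) and the standard library are available. Lean on these libraries where they do the work, as an engineer would, in place of code of your own. Each camera call takes 0.05 s, during which the arm holds its last target. There are 200 camera calls.

## Working session

There is one attempt and no reset: what is moved stays moved. The work goes in short steps, Python scripts to look and compute and a tool call to move; the robot and the scene stay as the last step left them, time stands still between calls to the robot, and variables do not carry over. Pictures are saved under pics/ and viewed, at most 10 in all, crops included, and the job is handed in when it is done.

Besides the shell and the picture viewer there is one more tool, called after "Emit:" as name(argument=value, ...), one argument or row to a line, values as JSON. send_rows: Moves the arm, as the interface text tells. Its arguments: {"type":"object","properties":{"rows":{"type":"string"},"grip_force":{"type":"number"}},"required":["rows"]}

```bash
mkdir -p pics
cat > h.py <<'E'
import numpy as np, cv2
from plant import ctrl
from scipy.spatial.transform import Rotation as R
def shot(n,f=None):
    p=ctrl.read_camera(n)
    if f: cv2.imwrite('pics/'+f,cv2.cvtColor(p['color'],cv2.COLOR_RGB2BGR))
    return p
def find(p,t):
    E=np.array(p['extrinsics']); out=[]
    for d in ctrl.look_for(p,t)[:2]:
        out.append((round(d['p'],2),np.round(np.linalg.inv(E)@np.r_[d['position'],1],4)[:3]))
    return out
def ray(p,u,v,z):
    E=np.linalg.inv(np.array(p['extrinsics'])); d=E[:3,:3]@[(u-p['cx'])/p['fx'],(v-p['cy'])/p['fy'],1]; o=E[:3,3]
    return o+d*(z-o[2])/d[2]
def proj(p,x):
    c=np.array(p['extrinsics'])@np.r_[x,1]; return np.array([p['fx']*c[0]/c[2]+p['cx'],p['fy']*c[1]/c[2]+p['cy']])
def tool(x):  # world point in tool frame, mm
    s=ctrl.get_state(); return np.round(R.from_quat(s['tcp_rot']).inv().apply(np.array(x)-s['eef_pos'])*1000,1)
E
python3 - <<'E'
from h import *
t=shot('top','top0.png'); s=shot('scene','scene0.png')
for n in ['press','crossbeam','press_stop','press_platen','bar_end','notebook','board','stapler','tape_roll','glue_stick','mouse','phone']:
    print(n,find(t,n),find(s,n))
st=ctrl.get_state(); print(st['time'],st['eef_pos'],R.from_quat(st['tcp_rot']).as_matrix().round(3),ctrl.nose_length)
E
```

```text
press [(0.84, array([0.5683, 0.1679, 0.0234]))] [(0.89, array([0.542 , 0.127 , 0.0181])), (0.72, array([0.7557, 0.0548, 0.027 ]))]
crossbeam [(0.91, array([0.5682, 0.1675, 0.0188]))] [(0.93, array([0.5428, 0.1292, 0.0191]))]
press_stop [(0.71, array([0.5692, 0.1657, 0.0211])), (0.37, array([0.5024, 0.5606, 0.0116]))] [(0.84, array([0.5407, 0.1308, 0.0195])), (0.75, array([0.5704, 0.1299, 0.09  ]))]
press_platen [(0.71, array([0.575 , 0.1522, 0.0846]))] [(0.84, array([0.5673, 0.1256, 0.0911]))]
bar_end [(0.87, array([0.5722, 0.1417, 0.1823])), (0.45, array([0.5714, 0.1662, 0.0205]))] [(0.92, array([0.5714, 0.1363, 0.1785]))]
notebook [(0.94, array([0.5565, 0.2801, 0.0424]))] [(0.69, array([0.552 , 0.2755, 0.0413])), (0.55, array([0.7767, 0.274 , 0.0398]))]
board [(0.7, array([0.522 , 0.4276, 0.0188]))] [(0.94, array([0.5164, 0.4184, 0.016 ]))]
stapler [(0.91, array([0.763 , 0.0398, 0.0447])), (0.17, array([0.5669, 0.1664, 0.0178]))] [(0.66, array([0.752 , 0.0533, 0.0257]))]
tape_roll [(0.57, array([0.7714, 0.2562, 0.0462]))] [(0.61, array([0.7785, 0.2753, 0.0389]))]
glue_stick [(0.73, array([0.7748, 0.1812, 0.084 ]))] [(0.8, array([0.7727, 0.1823, 0.0603]))]
mouse [(0.9, array([ 0.4827, -0.1067,  0.0273])), (0.68, array([0.4987, 0.5591, 0.0107]))] [(0.61, array([ 0.4678, -0.117 ,  0.0337]))]
phone [(0.62, array([0.4982, 0.5617, 0.0123]))] [(0.9, array([0.4976, 0.5526, 0.0082]))]
1.3 [0.22748105 0.63549747 0.25331   ] [[-0.941  0.337 -0.   ]
 [ 0.337  0.941 -0.   ]
 [ 0.    -0.    -1.   ]] 0.022
```

View pics/top0.png

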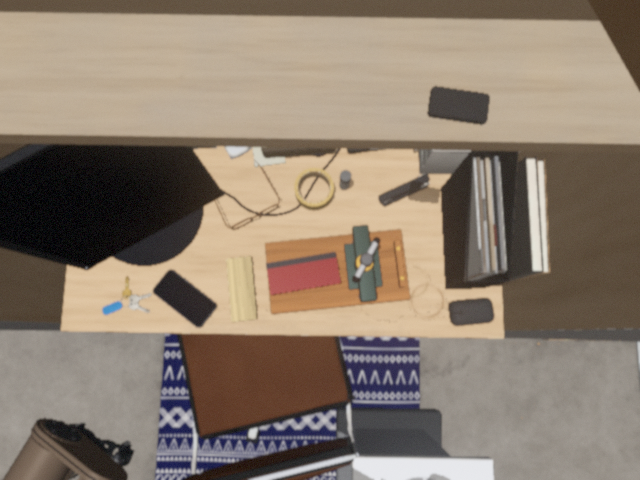

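View pics/scene0.png

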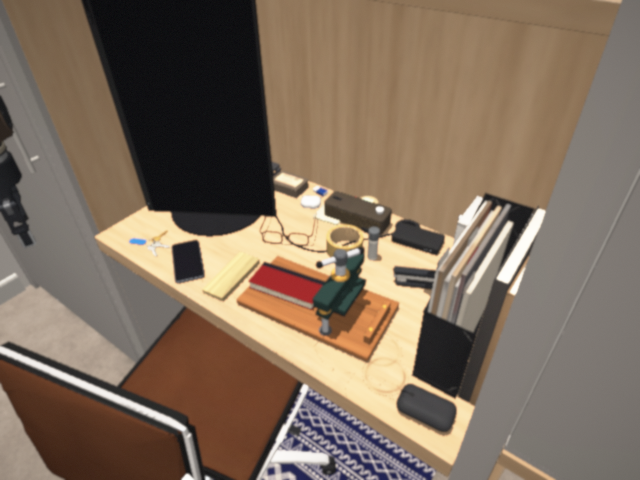

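Top view: the board is at about (240,288), the red notebook at (303,273), the press bed spans (265–410, 230–312), and the bar is at (367,259), along roughly (357,278)–(377,240). The monitor is at upper left and the shelf lies along the back. Next I'll measure these by segmentation.

Run:
```python
from h import *
t=shot('top')
im=cv2.cvtColor(t['color'],cv2.COLOR_RGB2BGR)
c=im[220:330,220:430]; cv2.imwrite('pics/crop1.png',cv2.resize(c,(798,418),interpolation=cv2.INTER_CUBIC))
for u,v in [(303,273),(290,262),(240,288),(230,320),(246,270),(320,300),(280,310),(255,240),(280,250),(300,325)]: print((u,v),t['color'][v,u],cv2.cvtColor(im,cv2.COLOR_BGR2HSV)[v,u],ray(t,u,v,0.02).round(3))
```

```text
(303, 273) [174  85  81] [  1 136 174] [0.564 0.281 0.02 ]
(290, 262) [97 89 86] [ 8 29 97] [0.589 0.312 0.02 ]
(240, 288) [220 199 155] [ 20  75 220] [0.526 0.428 0.02 ]
(230, 320) [217 192 157] [ 18  71 217] [0.451 0.448 0.02 ]
(246, 270) [199 180 136] [ 21  81 199] [0.568 0.416 0.02 ]
(320, 300) [185 130  84] [ 14 139 185] [0.501 0.24  0.02 ]
(280, 310) [192 140  92] [ 14 133 192] [0.476 0.333 0.02 ]
(255, 240) [216 188 154] [ 16  73 216] [0.64  0.397 0.02 ]
(280, 250) [175 124  82] [ 14 136 175] [0.617 0.337 0.02 ]
(300, 325) [217 192 158] [ 17  69 217] [0.442 0.285 0.02 ]
```

View pics/crop1.png

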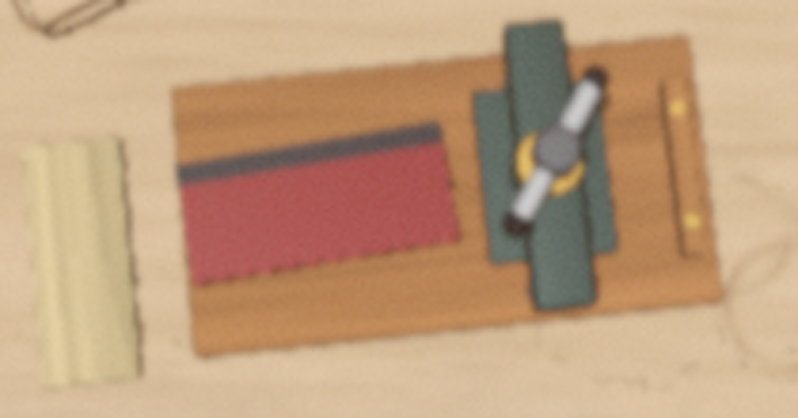

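The crop shows clear corners for the bed, notebook, board and bar balls, so I'll fit poses to them.

```bash
cat > fit.py <<'E'
from h import *
from scipy.optimize import least_squares
def fit(p,px,loc,z,g):
    # loc: local xy corners; pose g=(x,y,yaw)
    px=np.array(px,float)
    W=np.array([ray(p,u,v,z)[:2] for u,v in px]); loc=np.array(loc)
    f=lambda q:(np.c_[np.cos(q[2])*loc[:,0]-np.sin(q[2])*loc[:,1],np.sin(q[2])*loc[:,0]+np.cos(q[2])*loc[:,1]]+q[:2]-W).ravel()
    r=least_squares(f,g); return r.x,f(r.x).reshape(-1,2)*1000
def box(a,b,ox=0): return [(ox-a/2,b/2),(ox+a/2,b/2),(ox+a/2,-b/2),(ox-a/2,-b/2)]
E
python3 - <<'E'
from fit import *
t=shot('top'); f=lambda L:[(a/3.8+220-.4,b/3.8+220-.4) for a,b in L]
np.set_printoptions(precision=4,suppress=True)
for n,px,loc,z,g in [('press',[(172,88),(688,37),(720,300),(196,356)],box(.329,.17,-.0575),.02,(.57,.15,-1.6)),
 ('note',[(178,168),(438,124),(460,240),(192,285)],box(.165,.074),.042,(.56,.28,-1.5)),
 ('board',[(122,137),(140,376),(46,386),(24,145)],box(.15,.06),.015,(.52,.42,-3.1))]:
    q,r=fit(t,f(px),loc,z,g); print(n,q,'\n',r.round(1))
    if n=='press': P=q
a,b=[ray(t,*x,.177)[:2] for x in f([(596,76),(518,222)])]
print('balls',a,b,(a+b)/2,np.linalg.norm(a-b))
d=a-b; phi=np.arctan2(d[1],d[0])-P[2]; print('bar', [(-phi+k*np.pi) for k in range(-2,5)])
E
```

```text
press [ 0.5774  0.1449 -1.4514] 
 [[ 1.2  1.9]
 [ 2.3 -1.2]
 [-2.  -2.9]
 [-1.5  2.2]]
note [ 0.5606  0.28   -1.3875] 
 [[ 0.7  2.2]
 [ 0.9 -1.3]
 [-0.8 -0.5]
 [-0.8 -0.4]]
board [ 0.5261  0.4255 -3.0185] 
 [[ 0.9  0.7]
 [-0.1 -0.9]
 [-0.4  1.2]
 [-0.4 -0.9]]
balls [0.6198 0.1227] [0.5383 0.1652] [0.579  0.1439] 0.09192210200893904
bar [np.float64(-7.253858540174532), np.float64(-4.112265886584739), np.float64(-0.9706732329949458), np.float64(2.1709194205948474), np.float64(5.3125120741846406), np.float64(8.454104727774434), np.float64(11.595697381364227)]
```

Run:
```python
from h import *
print(tool([.526,.4255,.13]),tool([.526,.4255,.024]))
```

```text
[-351.8  -97.1  123.3] [-351.8  -97.1  229.3]
```

Units first: shifts go in shares of 500 mm and turns go in shares of 180 degrees. So -351.8 mm / 500 = -0.7036, 123.3 mm / 500 = 0.2466, -26.7 degrees / 180 = -0.1483.

Emit:
send_rows(
  rows="0 0 -0.05 -0.11 -0.03 0.04 1; 0 0 -0.1 -0.22 -0.06 0.08 1; 0 0 -0.1483 -0.33 -0.092 0.12 1; 0 0 -0.1483 -0.44 -0.122 0.16 1; 0 0 -0.1483 -0.55 -0.152 0.2 1; 0 0 -0.1483 -0.66 -0.182 0.23 1; 0 0 -0.1483 -0.7036 -0.1942 0.2466 1; 0 0 -0.1483 -0.7036 -0.1942 0.2466 1",
)

```text
time: 2.4
eef_pos: [0.5265, 0.4245, 0.1292]
tcp_rot: [-0.06, 0.998, -0.0, -0.001]
contact_force: [-1.4, 1.0, -0.0]
opening: 1.004
finger_force: 0.0
```

Run:
```python
from h import *
s=ctrl.get_state(); print(s['time'],s['eef_pos'],s['qpos'],R.from_quat(s['tcp_rot']).as_matrix().round(3))
w=shot('wrist','w1.png'); print(find(w,'board'),find(w,'notebook'))
print(proj(w,s['eef_pos']-np.r_[0,0,.115]))
```

```text
2.4 [0.52650316 0.42453352 0.12918818] [ 5.28698864e-01  4.07157996e-01  1.65967894e+00  4.79043676e-04
  1.07637129e+00 -1.16205524e+00] [[-0.993 -0.119 -0.002]
 [-0.119  0.993 -0.   ]
 [ 0.002 -0.    -1.   ]]
[(0.66, array([0.519 , 0.4247, 0.0142]))] [(0.68, array([0.554 , 0.2898, 0.042 ]))]
[325.16183639 237.6332394 ]
```

View pics/w1.png

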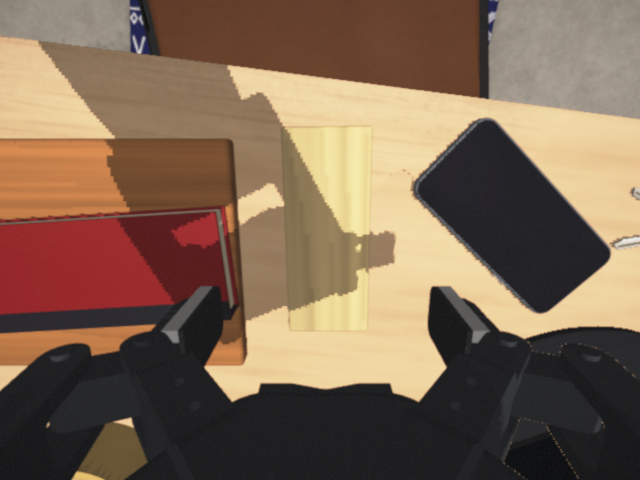

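Wrist view: board corners are at (287,127), (372,126), (368,330) and (290,330), upright between the fingers. The notebook's near end runs from (222,207) to (236,318).

Run:
```python
from fit import *
np.set_printoptions(precision=4,suppress=True)
w=shot('wrist')
q,r=fit(w,[(284,126),(371.5,126),(368,330.5),(289,331)],[(-.075,-.03),(-.075,.03),(.075,.03),(.075,-.03)],.015,(.52,.42,.12)); print(q,r)
print(tool([q[0],q[1],.024]))
```

```text
[0.5243 0.429  0.1289] [[ 0.6201 -1.1554]
 [-0.0195  1.281 ]
 [-0.2004 -0.5057]
 [-0.4003  0.3801]]
[  0.4   2.  106.9]
```

Scaled: 105.5 mm / 500 = 0.211, 95 mm / 500 = 0.19.

Emit:
send_rows(
  rows="0 0 0 0 0.002 0.1 1; 0 0 0 0 0.003 0.19 1; 0 0 0 0 0.003 0.211 1; 0 0 0 0 0.003 0.211 1; 0 0 0 0 0.003 0.211 0; 0 0 0 0 0.003 0.211 0; 0 0 0 0 0.003 0.211 0; 0 0 0 0 0.003 0.211 0",
  grip_force=40,
)

```text
time: 3.6
eef_pos: [0.5276, 0.4282, 0.0278]
tcp_rot: [-0.061, 0.998, 0.001, 0.002]
contact_force: [-0.6, 0.4, 6.4]
opening: 0.68
finger_force: 43.6
```

Scaled: -100 mm / 500 = -0.2, -60 mm / 500 = -0.12.

Emit:
send_rows(
  rows="0 0 0 0 0 -0.04 0; 0 0 0 0 0 -0.12 0; 0 0 0 0 0 -0.2 0; 0 0 0 0 0 -0.2 0; 0 0 0 0 0 -0.2 0",
)

```text
time: 4.22
eef_pos: [0.5252, 0.4266, 0.1241]
tcp_rot: [-0.061, 0.998, -0.0, -0.001]
contact_force: [-0.5, -0.1, -1.4]
opening: 0.686
finger_force: 43.3
```

Run:
```python
from h import *
s=ctrl.get_state(); print(s['time'],s['eef_pos'],s['contact_force'],s['opening'],R.from_quat(s['tcp_rot']).as_matrix().round(3))
w=shot('wrist','w2.png'); t=shot('top')
```

```text
4.225 [0.52522578 0.42657263 0.12410803] [-0.45766637 -0.08134996 -1.38486071] 0.6855131031684906 [[-0.993 -0.122 -0.001]
 [-0.122  0.993 -0.001]
 [ 0.001 -0.001 -1.   ]]
```

View pics/w2.png

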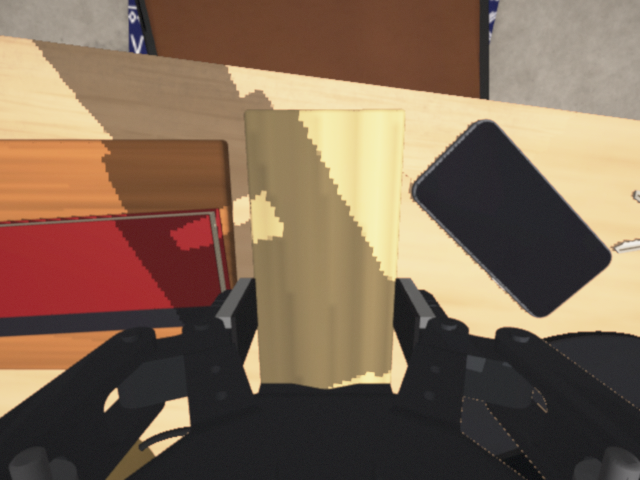

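Run:
```python
from fit import *
np.set_printoptions(precision=4,suppress=True)
w=shot('wrist')
a=tool(ray(w,246,110,.111));b=tool(ray(w,404,110,.111)); print('board far corners in tool',a,b, tool(ray(w,261,384,.111)))
print('note near end', ray(w,217,210,.042),ray(w,232,318,.042))
N=np.array([.5606,.28]);y=-1.3875
c,s=np.cos(y),np.sin(y)
for l in [(-.0825,-.037),(-.0825,.037)]: print('pred',N+[c*l[0]-s*l[1],s*l[0]+c*l[1]],proj(w,[*(N+[c*l[0]-s*l[1],s*l[0]+c*l[1]]),.042]))
```

```text
board far corners in tool [ 76.6 -28.8  11.5] [76.6 28.7 11.4] [-39.8 -28.9  11.1]
note near end [0.5059 0.3589 0.042 ] [0.5759 0.3715 0.042 ]
pred [0.5092 0.3544] [209.1573 214.536 ]
pred [0.5819 0.3679] [225.8946 325.6896]
```

Run:
```python
from h import *
print(tool([.5584,.280,.1241]))
```

```text
[ -15.8 -149.3   -1.7]
```

Scaled: -149.3 mm / 500 = -0.2986, -15.8 mm / 500 = -0.0316, 80 degrees / 180 = 0.4444.

Emit:
send_rows(
  rows="0 0 0.0556 -0.004 -0.036 0 0; 0 0 0.1111 -0.008 -0.074 0 0; 0 0 0.1667 -0.012 -0.112 0 0; 0 0 0.2222 -0.016 -0.15 0 0; 0 0 0.2778 -0.02 -0.188 0 0; 0 0 0.3333 -0.024 -0.224 0 0; 0 0 0.3889 -0.028 -0.262 0 0; 0 0 0.4444 -0.0316 -0.2986 0 0",
)

```text
time: 5.38
eef_pos: [0.5589, 0.2798, 0.1228]
tcp_rot: [0.597, 0.802, -0.001, -0.001]
contact_force: [-0.0, -0.3, -0.9]
opening: 0.679
finger_force: 43.3
```

Scaled: 6.5 degrees / 180 = 0.0361.

Emit:
send_rows(
  rows="0 0 0.0361 0 0 0 0; 0 0 0.0361 0 0 0 0; 0 0 0.0361 0 0 0 0",
)

```text
time: 5.75
eef_pos: [0.5592, 0.2808, 0.1237]
tcp_rot: [0.639, 0.769, -0.001, -0.0]
contact_force: [-0.4, -0.8, -0.8]
opening: 0.685
finger_force: 43.3
```

Run:
```python
from h import *
s=ctrl.get_state(); print(s['time'],s['qpos'],R.from_quat(s['tcp_rot']).as_matrix().round(3)); print(tool([.5584,.280,.0715]))
w=shot('wrist','w3.png'); t=shot('top')
```

```text
5.75 [ 3.03332401e-01  3.13491569e-01  1.79466833e+00 -1.79959564e-06
  1.03496096e+00  1.18147401e-01] [[-0.184  0.983 -0.001]
 [ 0.983  0.184 -0.   ]
 [-0.    -0.002 -1.   ]]
[-0.6 -0.8 52.2]
```

View pics/w3.png

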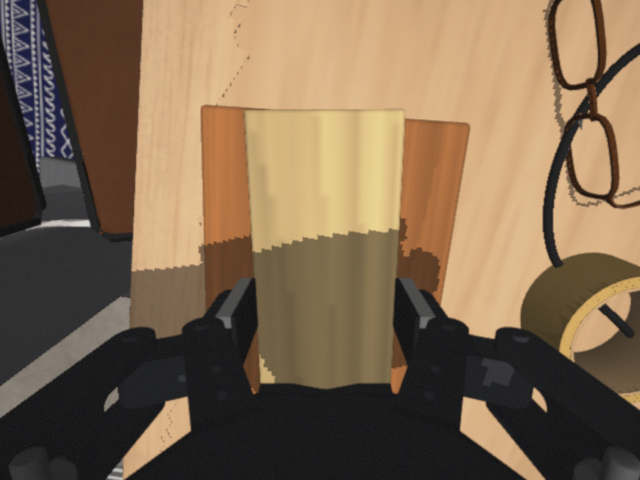

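The board hides the notebook below it, so it is roughly aligned. I'll lower it.

Scaled: 52.5 mm / 500 = 0.105, 50 mm / 500 = 0.1.

Emit:
send_rows(
  rows="0 0 0 0 0 0.05 0; 0 0 0 0 0 0.09 0; 0 0 0 0 0 0.1 0; 0 0 0 0 0 0.105 0; 0 0 0 0 0 0.105 0",
)

```text
time: 6.48
eef_pos: [0.5601, 0.2809, 0.0726]
tcp_rot: [0.639, 0.769, 0.0, 0.0]
contact_force: [-1.2, -0.0, -0.0]
opening: 0.684
finger_force: 43.3
```

Scaled: 2.5 mm / 500 = 0.005, 1.5 mm / 500 = 0.003.

Emit:
send_rows(
  rows="0 0 0 0 0 0.003 0; 0 0 0 0 0 0.005 0; 0 0 0 0 0 0.005 0; 0 0 0 0 0 0.005 0",
)

```text
time: 6.98
eef_pos: [0.5599, 0.2808, 0.0699]
tcp_rot: [0.639, 0.769, 0.0, 0.0]
contact_force: [-0.1, -0.2, 0.4]
opening: 0.678
finger_force: 43.4
```

Scaled: -130 mm / 500 = -0.26, -90 mm / 500 = -0.18.

Emit:
send_rows(
  rows="0 0 0 0 0 0.002 0; 0 0 0 0 0 0.002 0.5; 0 0 0 0 0 0.002 0.7; 0 0 0 0 0 0.002 0.9; 0 0 0 0 0 0.002 0.9; 0 0 0 0 0 -0.06 0.9; 0 0 0 0 0 -0.18 0.9; 0 0 0 0 0 -0.26 0.9",
)

```text
time: 7.98
eef_pos: [0.5604, 0.281, 0.2025]
tcp_rot: [0.639, 0.769, 0.001, 0.001]
contact_force: [1.2, -0.4, -0.1]
opening: 0.949
finger_force: 0.0
```

Run:
```python
from h import *
s=ctrl.get_state(); print(s['time'],s['eef_pos'],s['contact_force'],s['opening'])
w=shot('wrist','w4.png'); t=shot('top')
```

```text
7.975 [0.560431   0.28096658 0.20250314] [ 1.1720516  -0.4084753  -0.13885908] 0.9494701312604193
```

View pics/w4.png

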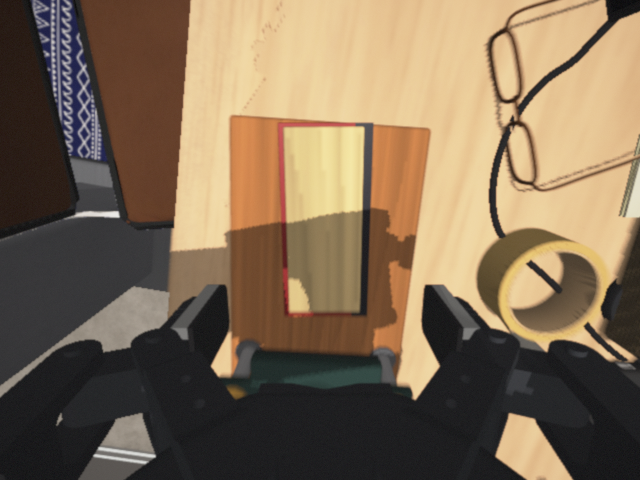

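The board sits centred on the notebook, with an even red and black rim showing around it. Notebook corners are at (279,123), (372,123), (366,316) and (287,316); the bed's near corners are at (230,116) and (429,128). I'll refine the poses and plan the push.

Run:
```python
from fit import *
np.set_printoptions(precision=4,suppress=True)
w=shot('wrist')
q,r=fit(w,[(279,123),(287,316),(366,316),(372,123)],[(-.0825,-.037),(.0825,-.037),(.0825,.037),(-.0825,.037)],.042,(.56,.28,-1.4)); print(q,r)
a,b=ray(w,230.5,116,.02),ray(w,429,128,.02); d=b-a; print(a,b,np.linalg.norm(d),'yaw',np.arctan2(d[1],d[0])-np.pi/2)
y=-1.4514; X=np.array([np.cos(y),np.sin(y)]); print('press origin',(a+b)[:2]/2+.222*X)
```

```text
[ 0.5668  0.2788 -1.3835] [[ 0.3409 -2.0353]
 [-1.093   1.3414]
 [ 0.1369  2.3988]
 [ 0.6152 -1.7049]]
[0.4709 0.3538 0.02  ] [0.6392 0.3752 0.02  ] 0.16960754187979832 yaw -1.444614192282982
press origin [0.5815 0.1441]
```

Run:
```python
from h import *
print(tool([.5486,.3927,.10]),tool([.5486,.3927,.047]))
```

```text
[111.8   7.1 103.4] [111.7   6.7 156.4]
```

Scaled: 156 mm / 500 = 0.312, 112 mm / 500 = 0.224, -8 degrees / 180 = -0.0444.

Emit:
send_rows(
  rows="0 -0.0222 0.0094 0.1 0.006 0 0; 0 -0.0444 0.0194 0.2 0.014 0.04 -0.1; 0 -0.0444 0.0194 0.224 0.014 0.14 -0.1; 0 -0.0444 0.0194 0.224 0.014 0.24 -0.1; 0 -0.0444 0.0194 0.224 0.014 0.3 -0.1; 0 -0.0444 0.0194 0.224 0.014 0.312 -0.1; 0 -0.0444 0.0194 0.224 0.014 0.312 -0.1",
)

```text
time: 9.0
eef_pos: [0.5459, 0.3919, 0.0429]
tcp_rot: [0.661, 0.747, -0.045, 0.053]
contact_force: [-0.1, 1.0, 0.8]
opening: 0.449
finger_force: 0.0
```

Run:
```python
from h import *
s=ctrl.get_state(); print(s['time'],s['eef_pos'],s['contact_force'],s['opening'],R.from_quat(s['tcp_rot']).as_matrix().round(3))
X=np.array([.1215,-.9926]);P=np.array([.579,.1445])
for x in (-.235,-.20,-.15,-.11,-.0975,-.092): print(x,tool([*(P+x*X),.047]))
w=shot('wrist','w5.png'); t=shot('top')
```

```text
9.0 [0.54590882 0.3918741  0.0429445 ] [-0.10092537  1.03952837  0.8462373 ] 0.4491914079837252 [[-0.12   0.993  0.02 ]
 [ 0.983  0.122 -0.138]
 [-0.14   0.003 -0.99 ]]
-0.235 [-15.    2.8  -2. ]
-0.2 [-49.6   2.8   2.9]
-0.15 [-99.2   2.8   9.9]
-0.11 [-138.8    2.7   15.5]
-0.0975 [-151.1    2.7   17.2]
-0.092 [-156.6    2.7   18. ]
```

View pics/w5.png

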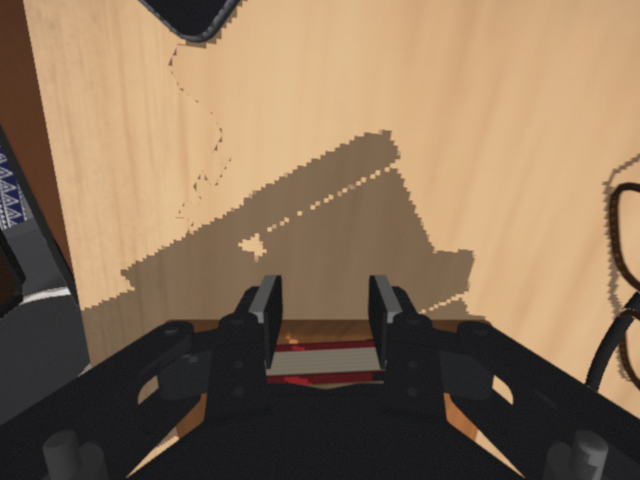

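Fingers straddle the notebook's end evenly (its edge runs x 267–385 px between the pads). Pushing now.

Scaled: -70 mm / 500 = -0.14, -60 mm / 500 = -0.12.

Emit:
send_rows(
  rows="0 0 0 -0.016 0.0054 -0.008 -0.1; 0 0 0 -0.032 0.0054 -0.004 -0.1; 0 0 0 -0.048 0.0054 -0.0016 -0.1; 0 0 0 -0.066 0.0054 0.001 -0.1; 0 0 0 -0.084 0.0054 0.0036 -0.1; 0 0 0 -0.102 0.0054 0.006 -0.1; 0 0 0 -0.12 0.0054 0.0086 -0.1; 0 0 0 -0.14 0.0054 0.0114 -0.1",
)

```text
time: 10.1
eef_pos: [0.5573, 0.3223, 0.0475]
tcp_rot: [0.661, 0.747, -0.045, 0.053]
contact_force: [-0.8, 3.4, 3.0]
opening: 0.447
finger_force: 1.6
```

Run:
```python
from h import *
s=ctrl.get_state(); print(s['time'],s['eef_pos'],s['contact_force'],s['opening'])
X=np.array([.1215,-.9926]);P=np.array([.579,.1445]); print('press x',(s['eef_pos'][:2]-P)@X,(s['eef_pos'][:2]-P)@[.9926,.1215])
for x in (-.15,-.12,-.0975,-.092): print(x,tool([*(P+x*X),.047]))
```

```text
10.1 [0.55726253 0.32228457 0.04754971] [-0.83389851  3.39152543  3.02062748] 0.44711440197581803
press x -0.17911007123647713 2.421300818287661e-05
-0.15 [-28.7  -0.    4.6]
-0.12 [-58.5  -0.1   8.8]
-0.0975 [-80.7  -0.1  11.9]
-0.092 [-86.2  -0.1  12.7]
```

Scaled: -68 mm / 500 = -0.136, 10.1 mm / 500 = 0.0202.

Emit:
send_rows(
  rows="0 0 0 -0.018 0 0.0032 -0.1; 0 0 0 -0.036 0 0.006 -0.1; 0 0 0 -0.054 0 0.0086 -0.1; 0 0 0 -0.072 0 0.0112 -0.1; 0 0 0 -0.09 0 0.0138 -0.1; 0 0 0 -0.108 0 0.0164 -0.1; 0 0 0 -0.124 0 0.0186 -0.1; 0 0 0 -0.136 0 0.0202 -0.1",
)

```text
time: 11.1
eef_pos: [0.5658, 0.254, 0.047]
tcp_rot: [0.661, 0.747, -0.045, 0.054]
contact_force: [-1.0, 2.7, 2.1]
opening: 0.453
finger_force: 1.5
```

Scaled: -11 mm / 500 = -0.022, 1.5 mm / 500 = 0.003.

Emit:
send_rows(
  rows="0 0 0 -0.008 0 0.0012 -0.1; 0 0 0 -0.016 0 0.0022 -0.1; 0 0 0 -0.022 0 0.003 -0.1; 0 0 0 -0.022 0 0.003 -0.1",
)

```text
time: 11.6
eef_pos: [0.567, 0.2431, 0.0469]
tcp_rot: [0.661, 0.747, -0.045, 0.054]
contact_force: [0.1, 1.9, 0.5]
opening: 0.449
finger_force: 0.6
```

Emit:
send_rows(
  rows="0 0 0 -0.004 0 0.0006 -0.1; 0 0 0 -0.008 0 0.0012 -0.1; 0 0 0 -0.01 0 0.0014 -0.1; 0 0 0 -0.01 0 0.0014 -0.1",
)

```text
time: 12.1
eef_pos: [0.5676, 0.2387, 0.0469]
tcp_rot: [0.661, 0.747, -0.045, 0.053]
contact_force: [-0.1, 1.9, 0.1]
opening: 0.454
finger_force: 1.4
```

Scaled: -4 mm / 500 = -0.008, -2 mm / 500 = -0.004.

Emit:
send_rows(
  rows="0 0 0 -0.004 0 0.0006 -0.1; 0 0 0 -0.008 0 0.0012 -0.1; 0 0 0 -0.008 0 0.0012 -0.1",
)

```text
time: 12.48
eef_pos: [0.5678, 0.2382, 0.0471]
tcp_rot: [0.662, 0.747, -0.041, 0.051]
contact_force: [-0.5, 13.5, -0.9]
opening: 0.45
finger_force: 6.9
```

It's against the stop (13.5 N). One more small push to square it, then back off and look.

Scaled: -180 mm / 500 = -0.36, -160 mm / 500 = -0.32, 8 degrees / 180 = 0.0444.

Emit:
send_rows(
  rows="0 0 0 -0.002 0 0.0002 -0.1; 0 0 0 -0.002 0 0.0002 -0.1; 0 0 0 0.01 0 0 -0.1; 0 0 0 0.08 0 -0.01 -0.1; 0 0 0 0.12 0 -0.12 -0.1; 0 0 0 0.12 0 -0.22 -0.1; 0 0.0444 0 0.12 0 -0.32 -0.1; 0 0.0444 0 0.12 0 -0.36 -0.1",
)

```text
time: 13.48
eef_pos: [0.5589, 0.3172, 0.221]
tcp_rot: [0.663, 0.748, 0.003, 0.004]
contact_force: [-0.1, -0.3, -0.1]
opening: 0.447
finger_force: 0.0
```

Run:
```python
from h import *
s=ctrl.get_state(); print(s['time'],s['eef_pos'],s['qpos'],s['contact_force'],R.from_quat(s['tcp_rot']).as_matrix().round(3))
t=shot('top'); im=cv2.cvtColor(t['color'],cv2.COLOR_RGB2BGR)
w=shot('wrist')
a=cv2.resize(im[220:330,220:430],(764,400),interpolation=cv2.INTER_CUBIC)
cv2.imwrite('pics/t6.png',a); cv2.imwrite('pics/w6.png',cv2.cvtColor(w['color'],cv2.COLOR_RGB2BGR))
print(find(t,'bar_end'),find(t,'notebook'),find(w,'notebook'),find(w,'board'))
```

```text
13.475 [0.55892987 0.31719266 0.22098839] [ 0.35969355  0.23878267  1.69484722 -0.0035064   1.19866156  0.24034867] [-0.05425142 -0.34847699 -0.11217074] [[-0.12   0.993  0.01 ]
 [ 0.993  0.12   0.   ]
 [-0.001  0.01  -1.   ]]
[(0.77, array([0.5719, 0.1429, 0.1833]))] [(0.84, array([0.5704, 0.0926, 0.0415]))] [(0.69, array([0.5738, 0.2222, 0.0388]))] [(0.97, array([0.5654, 0.1994, 0.0593]))]
```

View pics/w6.png

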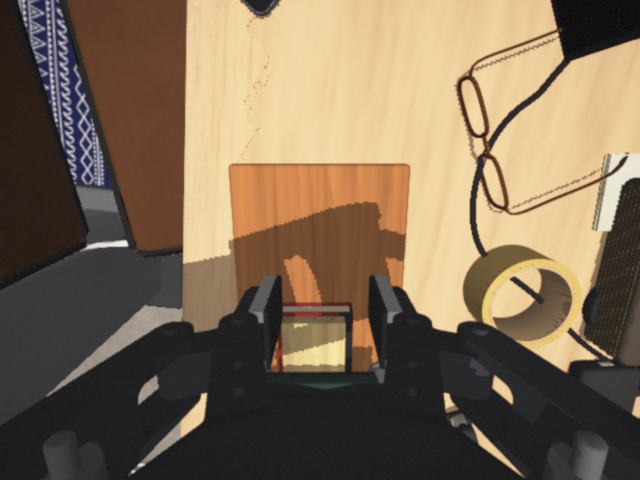

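The notebook is home and straight, with the board still centred on it. Next is the bar: straddle it with both fingers, centred on the screw, and turn joint 6.

Run:
```python
from h import *
print(tool([.5795,.1445,.26]))
```

```text
[-174.9    2.3  -46.1]
```

Scaled: -175 mm / 500 = -0.35, 2.3 mm / 500 = 0.0046, -19 degrees / 180 = -0.1056.

Emit:
send_rows(
  rows="0 0 0 0 0 -0.092 0.46; 0 0 -0.05 -0.116 0.0014 -0.092 0.46; 0 0 -0.1056 -0.232 0.003 -0.092 0.46; 0 0 -0.1056 -0.34 0.0046 -0.092 0.46; 0 0 -0.1056 -0.35 0.0046 -0.092 0.46; 0 0 -0.1056 -0.35 0.0046 -0.092 0.46",
)

```text
time: 14.52
eef_pos: [0.5801, 0.1448, 0.2612]
tcp_rot: [0.53, 0.848, 0.0, 0.0]
contact_force: [-0.2, 0.6, 0.1]
opening: 0.726
finger_force: 0.0
```

Run:
```python
from h import *
s=ctrl.get_state(); print(s['time'],s['eef_pos'],s['qpos'],s['opening'],R.from_quat(s['tcp_rot']).as_matrix().round(3))
t=shot('top');print(tool([.5795,.1445,.168]))
w=shot('wrist','w7.png'); print(find(w,'bar_end'))
```

```text
14.525 [0.58010634 0.14484651 0.26117025] [ 7.49492487e-02  1.11683325e-01  1.76504458e+00  4.70912279e-04
  1.26381696e+00 -3.78310927e-01] 0.726265674292388 [[-0.438  0.899  0.001]
 [ 0.899  0.438  0.001]
 [ 0.     0.001 -1.   ]]
[-0.7 -1.2 93.5]
[(0.86, array([0.5743, 0.1518, 0.1799])), (0.26, array([0.5708, 0.2187, 0.0198]))]
```

View pics/w7.png

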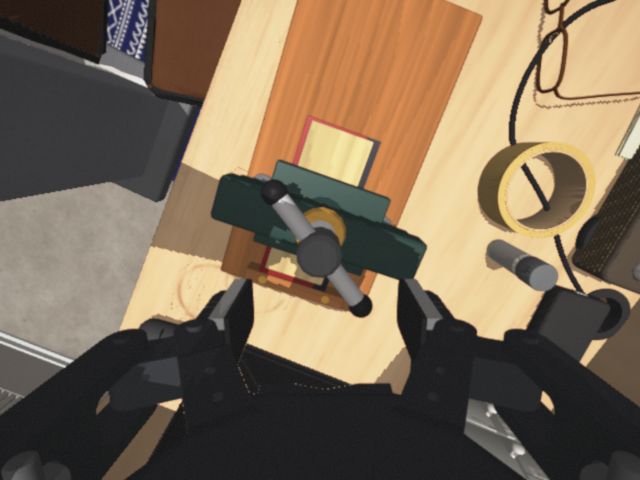

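The bar runs from ball (274,191) to ball (361,305), with the hub at (320,252). I'll check centring in the arm's own view.

Run:
```python
from h import *
w=shot('wrist')
a,b=ray(w,274,191,.178),ray(w,361,305,.178); d=b-a
print(a,b,(a+b)/2,np.linalg.norm(d),np.arctan2(d[1],d[0])); c=(a+b)/2
print(tool([c[0],c[1],.168]))
```

```text
[0.53691269 0.16661519 0.178     ] [0.61827955 0.1232748  0.178     ] [0.57759612 0.144945   0.178     ] 0.09218978015057244 -0.48942828568301566
[ 0.1 -3.3 94.5]
```

Scaled: 93 mm / 500 = 0.186, 80 mm / 500 = 0.16.

Emit:
send_rows(
  rows="0 0 0 0 -0.004 0.06 0.46; 0 0 0 0 -0.004 0.12 0.46; 0 0 0 0 -0.004 0.16 0.46; 0 0 0 0 -0.004 0.186 0.46; 0 0 0 0 -0.004 0.186 0.46",
)

```text
time: 15.35
eef_pos: [0.5789, 0.1443, 0.1691]
tcp_rot: [0.53, 0.848, 0.001, 0.001]
contact_force: [0.8, 0.2, 0.1]
opening: 0.729
finger_force: 0.0
```

Scaled: 60 degrees / 180 = 0.3333.

Emit:
send_rows(
  rows="0 0 0.0556 0 0 0 0.46; 0 0 0.1111 0 0 0 0.46; 0 0 0.1667 0 0 0 0.46; 0 0 0.2222 0 0 0 0.46; 0 0 0.2778 0 0 0 0.46; 0 0 0.3333 0 0 0 0.46",
)

```text
time: 16.1
eef_pos: [0.5794, 0.1433, 0.1709]
tcp_rot: [0.884, 0.467, 0.002, 0.002]
contact_force: [-2.4, -2.4, -0.9]
opening: 0.727
finger_force: 1.2
```

Run:
```python
from h import *
s=ctrl.get_state(); print(s['time'],s['eef_pos'],s['qpos'],s['opening'],s['wrist_torque'],s['contact_force'])
t=shot('top'); print(find(t,'bar_end'))
cv2.imwrite('pics/t8.png',cv2.resize(cv2.cvtColor(t['color'],cv2.COLOR_RGB2BGR)[200:340,300:440],(600,600),interpolation=cv2.INTER_CUBIC))
```

```text
16.1 [0.57937347 0.14328163 0.17092841] [ 7.31943855e-02  1.94767508e-01  1.84414236e+00 -1.83301002e-03
  1.09851954e+00  6.72268304e-01] 0.7267768714070101 [-0.30029622  0.22996929  0.08093971] [-2.43659775 -2.39882345 -0.85373576]
[(0.24, array([0.5562, 0.2838, 0.0186]))]
```

Wrist torque of about 0.08 N m shows the bar is turning. Continuing.

Scaled: 80 degrees / 180 = 0.4444.

Emit:
send_rows(
  rows="0 0 0.0556 0 0 0 0.46; 0 0 0.1111 0 0 0 0.46; 0 0 0.1667 0 0 0 0.46; 0 0 0.2222 0 0 0 0.46; 0 0 0.2778 0 0 0 0.46; 0 0 0.3333 0 0 0 0.46; 0 0 0.3889 0 0 0 0.46; 0 0 0.4444 0 0 0 0.46",
)

```text
time: 17.2
eef_pos: [0.5789, 0.1446, 0.1702]
tcp_rot: [0.978, -0.209, 0.001, -0.001]
contact_force: [-1.8, 0.0, -2.1]
opening: 0.732
finger_force: 1.3
```

Scaled: -80 mm / 500 = -0.16, -50 mm / 500 = -0.1, 29 degrees / 180 = 0.1611.

Emit:
send_rows(
  rows="0 0 0.0556 0 0 0 0.46; 0 0 0.1111 0 0 0 0.46; 0 0 0.1611 0 0 0 0.46; 0 0 0.1611 0 0 0 0.46; 0 0 0.1056 0 0 0 0.46; 0 0 0.0778 0 0 0 0.46; 0 0 0.0778 0 0 -0.1 0.46; 0 0 0.0778 0 0 -0.16 0.46",
)

```text
time: 18.2
eef_pos: [0.5801, 0.1444, 0.2534]
tcp_rot: [0.946, -0.323, 0.004, -0.002]
contact_force: [1.6, -0.1, -0.1]
opening: 0.729
finger_force: 0.0
```

Run:
```python
from h import *
s=ctrl.get_state(); print(s['time'],s['eef_pos'],s['qpos'],s['opening'])
w=shot('wrist','w9.png'); print(find(w,'bar_end'))
```

```text
18.2 [0.58006962 0.14442626 0.25344088] [7.39963940e-02 1.13588985e-01 1.77733728e+00 1.14891923e-03
 1.24179494e+00 2.30261622e+00] 0.7289929123714263
[(0.59, array([0.5838, 0.1415, 0.1761]))]
```

View pics/w9.png

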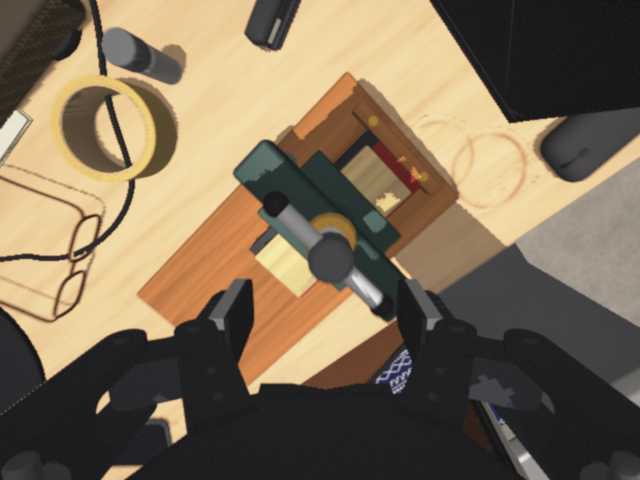

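The bar now runs from (276,204) to (382,306), so it has turned. That makes 11 pictures viewed, one over the 10 allowed. I won't view any more and will rely on numbers from here.

Run:
```python
from h import *
w=shot('wrist')
a,b=ray(w,276,204,.173),ray(w,382,306,.173); d=b-a
th=np.arctan2(d[1],d[0]); print((a+b)/2,np.linalg.norm(d),th,'bar',[5.31+((-.483-th)+k*np.pi) for k in (-1,0,1,2)])
s=ctrl.get_state(); print('yaw',s['qpos'][0]-s['qpos'][5],tool([.5788,.1446,.167]))
```

```text
[0.57824634 0.14396895 0.173     ] 0.09414201661437506 -3.0163250668956865 bar [np.float64(4.701732413305892), np.float64(7.8433250668956855), np.float64(10.98491772048548), np.float64(14.126510374075274)]
yaw -2.230083699816824 [-2.1  1.6 86.4]
```

Scaled: -1 mm / 500 = -0.002, -80 degrees / 180 = -0.4444.

Emit:
send_rows(
  rows="0 0 -0.0556 -0.002 0.002 0 0.46; 0 0 -0.1111 -0.002 0.002 0 0.46; 0 0 -0.1667 -0.002 0.002 0 0.46; 0 0 -0.2222 -0.002 0.002 0 0.46; 0 0 -0.2778 -0.002 0.002 0 0.46; 0 0 -0.3333 -0.002 0.002 0 0.46; 0 0 -0.3889 -0.002 0.002 0 0.46; 0 0 -0.4444 -0.002 0.002 0 0.46",
)

```text
time: 19.35
eef_pos: [0.5768, 0.1439, 0.2481]
tcp_rot: [0.932, 0.362, 0.001, -0.0]
contact_force: [0.8, 0.8, 0.1]
opening: 0.729
finger_force: 0.0
```

Scaled: -80 degrees / 180 = -0.4444.

Emit:
send_rows(
  rows="0 0 -0.0556 0 0 0 0.46; 0 0 -0.1111 0 0 0 0.46; 0 0 -0.1667 0 0 0 0.46; 0 0 -0.2222 0 0 0 0.46; 0 0 -0.2778 0 0 0 0.46; 0 0 -0.3333 0 0 0 0.46; 0 0 -0.3889 0 0 0 0.46; 0 0 -0.4444 0 0 0 0.46",
)

```text
time: 20.35
eef_pos: [0.5768, 0.144, 0.2481]
tcp_rot: [0.481, 0.877, 0.001, 0.0]
contact_force: [0.2, 1.0, -0.0]
opening: 0.731
finger_force: 0.0
```

Scaled: -25 degrees / 180 = -0.1389.

Emit:
send_rows(
  rows="0 0 -0.0556 0 0 0 0.46; 0 0 -0.1111 0 0 0 0.46; 0 0 -0.1389 0 0 0 0.46; 0 0 -0.1389 0 0 0 0.46",
)

```text
time: 20.85
eef_pos: [0.5769, 0.1439, 0.2484]
tcp_rot: [0.284, 0.959, 0.001, 0.001]
contact_force: [-0.9, -0.3, -0.2]
opening: 0.727
finger_force: 0.0
```

Run:
```python
from h import *
s=ctrl.get_state(); print(s['time'],s['eef_pos'],'yaw',s['qpos'][0]-s['qpos'][5],tool([.5788,.1446,.167]))
```

```text
20.85 [0.57690109 0.14392362 0.24836822] yaw 0.9960996631193131 [-1.1  1.5 81.4]
```

Scaled: 82 mm / 500 = 0.164, 1.5 mm / 500 = 0.003, 40 degrees / 180 = 0.2222.

Emit:
send_rows(
  rows="0 0 0 -0.002 0.003 0.06 0.46; 0 0 0 -0.002 0.003 0.12 0.46; 0 0 0 -0.002 0.003 0.164 0.46; 0 0 0 -0.002 0.003 0.164 0.46; 0 0 0.0556 -0.002 0.003 0.164 0.46; 0 0 0.1111 -0.002 0.003 0.164 0.46; 0 0 0.1667 -0.002 0.003 0.164 0.46; 0 0 0.2222 -0.002 0.003 0.164 0.46",
)

```text
time: 21.85
eef_pos: [0.5802, 0.1437, 0.1689]
tcp_rot: [0.597, 0.802, 0.001, 0.003]
contact_force: [0.6, -2.5, -1.6]
opening: 0.729
finger_force: 1.4
```

Scaled: 80 degrees / 180 = 0.4444.

Emit:
send_rows(
  rows="0 0 0.0556 0 0 0 0.46; 0 0 0.1111 0 0 0 0.46; 0 0 0.1667 0 0 0 0.46; 0 0 0.2222 0 0 0 0.46; 0 0 0.2778 0 0 0 0.46; 0 0 0.3333 0 0 0 0.46; 0 0 0.3889 0 0 0 0.46; 0 0 0.4444 0 0 0 0.46",
)

```text
time: 22.85
eef_pos: [0.5787, 0.1442, 0.1682]
tcp_rot: [0.973, 0.231, 0.001, 0.0]
contact_force: [-2.2, -1.2, -1.6]
opening: 0.733
finger_force: 1.2
```

Run:
```python
from h import *
s=ctrl.get_state(); print(s['time'],s['eef_pos'],'yaw',s['qpos'][0]-s['qpos'][5],s['wrist_torque'],s['contact_force'])
```

```text
22.85 [0.57874335 0.144247   0.16823814] yaw -1.1048695072492478 [-0.19488656  0.36869314  0.07623006] [-2.18783474 -1.18954452 -1.56330689]
```

Scaled: 3 mm / 500 = 0.006, 2 mm / 500 = 0.004, 80 degrees / 180 = 0.4444.

Emit:
send_rows(
  rows="0 0 0.0556 0 0 0.002 0.46; 0 0 0.1111 0 0 0.002 0.46; 0 0 0.1667 0 0 0.004 0.46; 0 0 0.2222 0 0 0.004 0.46; 0 0 0.2778 0 0 0.006 0.46; 0 0 0.3333 0 0 0.006 0.46; 0 0 0.3889 0 0 0.006 0.46; 0 0 0.4444 0 0 0.006 0.46",
)

```text
time: 23.85
eef_pos: [0.5797, 0.1441, 0.1655]
tcp_rot: [0.894, -0.448, 0.002, -0.001]
contact_force: [0.8, -1.3, -1.9]
opening: 0.73
finger_force: 1.5
```

Scaled: -82 mm / 500 = -0.164, -50 mm / 500 = -0.1, -45 degrees / 180 = -0.25.

Emit:
send_rows(
  rows="0 0 0.0111 0 0 0 0.46; 0 0 -0.0444 0 0 0 0.46; 0 0 -0.0833 0 0 0 0.46; 0 0 -0.0833 0 0 -0.1 0.46; 0 0 -0.0833 0 0 -0.164 0.46; 0 0 -0.1389 0 0 -0.164 0.46; 0 0 -0.1944 0 0 -0.164 0.46; 0 0 -0.25 0 0 -0.164 0.46",
)

```text
time: 24.85
eef_pos: [0.5795, 0.145, 0.2483]
tcp_rot: [0.998, -0.066, 0.003, -0.001]
contact_force: [-0.3, 0.2, 0.2]
opening: 0.729
finger_force: 0.0
```

Scaled: -80 degrees / 180 = -0.4444.

Emit:
send_rows(
  rows="0 0 -0.0556 0 0 0 0.46; 0 0 -0.1111 0 0 0 0.46; 0 0 -0.1667 0 0 0 0.46; 0 0 -0.2222 0 0 0 0.46; 0 0 -0.2778 0 0 0 0.46; 0 0 -0.3333 0 0 0 0.46; 0 0 -0.3889 0 0 0 0.46; 0 0 -0.4444 0 0 0 0.46",
)

```text
time: 25.85
eef_pos: [0.5795, 0.145, 0.2481]
tcp_rot: [0.807, 0.591, 0.003, 0.001]
contact_force: [-0.1, 0.5, -0.9]
opening: 0.727
finger_force: 0.0
```

Scaled: -75 degrees / 180 = -0.4167.

Emit:
send_rows(
  rows="0 0 -0.0556 0 0 0 0.46; 0 0 -0.1111 0 0 0 0.46; 0 0 -0.1667 0 0 0 0.46; 0 0 -0.2222 0 0 0 0.46; 0 0 -0.2778 0 0 0 0.46; 0 0 -0.3333 0 0 0 0.46; 0 0 -0.3889 0 0 0 0.46; 0 0 -0.4167 0 0 0 0.46",
)

```text
time: 26.85
eef_pos: [0.5795, 0.145, 0.2481]
tcp_rot: [0.281, 0.96, 0.002, 0.003]
contact_force: [-0.0, 0.4, -0.0]
opening: 0.728
finger_force: 0.0
```

Run:
```python
from h import *
t=shot('top')
s=ctrl.get_state(); print(s['time'],s['eef_pos'],'yaw',s['qpos'][0]-s['qpos'][5],tool([.5788,.1446,.163]))
```

```text
26.9 [0.57952376 0.1449742  0.24811866] yaw 1.0020695824761365 [ 0.8 -1.1 85.1]
```

Scaled: 85 mm / 500 = 0.17, 60 mm / 500 = 0.12, 40 degrees / 180 = 0.2222.

Emit:
send_rows(
  rows="0 0 0 0 -0.002 0.06 0.46; 0 0 0 0 -0.002 0.12 0.46; 0 0 0 0 -0.002 0.17 0.46; 0 0 0 0 -0.002 0.17 0.46; 0 0 0.0556 0 -0.002 0.17 0.46; 0 0 0.1111 0 -0.002 0.17 0.46; 0 0 0.1667 0 -0.002 0.17 0.46; 0 0 0.2222 0 -0.002 0.17 0.46",
)

```text
time: 27.9
eef_pos: [0.5802, 0.1432, 0.164]
tcp_rot: [0.597, 0.803, 0.002, 0.003]
contact_force: [0.8, -2.4, -0.7]
opening: 0.729
finger_force: 1.4
```

Scaled: 80 degrees / 180 = 0.4444.

Emit:
send_rows(
  rows="0 0 0.0556 0 0 0 0.46; 0 0 0.1111 0 0 0 0.46; 0 0 0.1667 0 0 0 0.46; 0 0 0.2222 0 0 0 0.46; 0 0 0.2778 0 0 0 0.46; 0 0 0.3333 0 0 0 0.46; 0 0 0.3889 0 0 0 0.46; 0 0 0.4444 0 0 0 0.46",
)

```text
time: 28.9
eef_pos: [0.5778, 0.1431, 0.1625]
tcp_rot: [0.973, 0.231, -0.0, 0.001]
contact_force: [-4.9, -2.3, -1.5]
opening: 0.736
finger_force: 2.1
```

Run:
```python
from h import *
s=ctrl.get_state(); print(s['time'],s['eef_pos'],'yaw',s['qpos'][0]-s['qpos'][5],s['wrist_torque'],s['contact_force'],s['joint_efforts'])
```

```text
28.9 [0.57775426 0.1431433  0.16254444] yaw -1.104420997040229 [-0.44933407  0.68168354  0.17214499] [-4.91798635 -2.26888754 -1.45089395] [  0.50064901 -36.37292147 -30.11595011   0.51488629  -1.03420861
  -0.58091126]
```

Torque has doubled, so it's clamping. I'll finish in small steps, checking as I go.

Scaled: 17 degrees / 180 = 0.0944.

Emit:
send_rows(
  rows="0 0 0.0333 0 0 0 0.46; 0 0 0.0667 0 0 0 0.46; 0 0 0.0944 0 0 0 0.46; 0 0 0.0944 0 0 0 0.46",
)

```text
time: 29.4
eef_pos: [0.5779, 0.1438, 0.1623]
tcp_rot: [0.996, 0.088, 0.001, -0.0]
contact_force: [-5.9, -1.4, -2.1]
opening: 0.728
finger_force: 2.2
```

```bash
cat > st.py <<'E'
from h import *
s=ctrl.get_state(); print(s['time'],s['eef_pos'].round(4),'yaw',s['qpos'][0]-s['qpos'][5],s['wrist_torque'],s['contact_force'],s['joint_efforts'][5])
E
python3 st.py
```

```text
29.4 [0.5779 0.1438 0.1623] yaw -1.394140453412088 [-0.1858053   0.73863724  0.15991723] [-5.85009151 -1.36257283 -2.0948257 ] 0.27050153352320194
```

Scaled: 6 degrees / 180 = 0.0333.

Emit:
send_rows(
  rows="0 0 0.0167 0 0 0 0.46; 0 0 0.0333 0 0 0 0.46; 0 0 0.0333 0 0 0 0.46",
)

```text
time: 29.78
eef_pos: [0.5776, 0.1438, 0.1621]
tcp_rot: [0.999, 0.037, -0.0, 0.0]
contact_force: [-5.9, -1.5, -1.8]
opening: 0.731
finger_force: 6.0
```

```bash
python3 st.py
```

```text
29.775 [0.5776 0.1438 0.1621] yaw -1.4971285058210277 [-0.21403263  0.9377991   0.42901049] [-5.89088221 -1.47058323 -1.78629373] 0.470413975417614
```

Scaled: 4 degrees / 180 = 0.0222.

Emit:
send_rows(
  rows="0 0 0.0111 0 0 0 0.46; 0 0 0.0222 0 0 0 0.46; 0 0 0.0222 0 0 0 0.46",
)

```text
time: 30.15
eef_pos: [0.5774, 0.1438, 0.1621]
tcp_rot: [1.0, 0.01, 0.0, 0.002]
contact_force: [-6.0, -0.9, -1.9]
opening: 0.732
finger_force: 44.5
```

```bash
python3 st.py
```

```text
30.15 [0.5774 0.1438 0.1621] yaw -1.5539438492856217 [0.03096046 0.91732464 3.17589229] [-5.96863426 -0.85465163 -1.94346231] 3.1980565935373306
```

The screw has stopped dead (3.2 N m). I'll back off and lift clear.

Scaled: -130 mm / 500 = -0.26, -100 mm / 500 = -0.2, -30 degrees / 180 = -0.1667.

Emit:
send_rows(
  rows="0 0 -0.0333 0 0 0 0.46; 0 0 -0.0889 0 0 0 0.46; 0 0 -0.1444 0 0 0 0.46; 0 0 -0.1667 0 0 0 0.46; 0 0 -0.1667 0 0 -0.1 0.46; 0 0 -0.1667 0 0 -0.2 0.46; 0 0 -0.1667 0 0 -0.26 0.46; 0 0 -0.1667 0 0 -0.26 0.46",
)

```text
time: 31.15
eef_pos: [0.581, 0.1441, 0.2981]
tcp_rot: [0.966, 0.259, 0.008, 0.001]
contact_force: [-0.0, -0.4, 0.3]
opening: 0.73
finger_force: 0.0
```

```bash
python3 st.py
python3 - <<'E'
from h import *
s=shot('scene');print([(n,find(s,n)) for n in('notebook','board','press_platen','bar_end','glue_stick')])
w=shot('wrist');print(find(w,'bar_end'),find(w,'board'),find(w,'notebook'))
ctrl.sign_off()
E
```

```text
31.15 [0.581  0.1441 0.2981] yaw -1.0456475584431277 [-0.01118129  0.01098936 -0.03026068] [-0.00864164 -0.40698127  0.34638103] -0.0021881233260501176
[('notebook', [(0.86, array([0.5427, 0.0995, 0.038 ]))]), ('board', [(0.8, array([0.5647, 0.1   , 0.0608]))]), ('press_platen', [(0.84, array([0.5697, 0.1245, 0.0755]))]), ('bar_end', [(0.6, array([0.5694, 0.1378, 0.1664]))]), ('glue_stick', [(0.77, array([0.7787, 0.1818, 0.0618]))])]
[(0.91, array([0.5792, 0.1464, 0.1628]))] [(0.89, array([0.5686, 0.185 , 0.0596]))] [(0.9, array([0.5974, 0.0924, 0.041 ])), (0.17, array([0.7739, 0.1797, 0.034 ]))]
the job is handed in; nothing more can be done
```

The board lies centred on the notebook, the two are home against the stop, and the bar is turned until the screw stopped dead; the arm is clear and the job was handed in at about 31 s, with no verdict returned and the clamp force not measured directly (I viewed 11 pictures, one over the 10 allowed).

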